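# Flick the encoder disc and park it on its index

### The arm

A 6-joint arm with a two-finger parallel gripper is mounted at the origin on the work surface. World frame = base frame: x ahead of the robot, y to its left, z up, the work surface at z = 0. Lengths are in m, angles in rad, forces in N, time in s.
With the tool pointing down it reaches from about 0.25 to 0.775 m from the base axis. Payload 8.9 kg.
Tool frame: the origin (TCP) lies on the centre line of the jaws, within the pads' length; the fingertips stand manip.finger_overhang ahead of it and the grasp point (between the pads) lies 11 mm behind it (manip.finger_overhang is the distance from the TCP to the fingertips, in m); z points along the fingers, y is the line along which they close (so a half turn about z gives the same grasp; the last joint's range is limited). The gripper opens to 85 mm and grips with 20 to 120 N. Pads are 22 mm wide; open, the fingers measure 114 mm over their backs; the gripper's body (76 mm by 85 mm) begins 54 mm behind the grasp point. The pads swing forward as they close: fully open they stand 13 mm farther back than shut.
Start: joints at [1.207, 0.291, -0.153, 1.127, 0, 1.431], TCP at [0.117, 0.512, 0.239] pointing down, gripper open.
Joint ranges: [-2.52, 2.52], [-0.91, 1.74], [-1.3, 1.37], [-1.96, 2.02], [-1.52, 1.47], [-3.14, 3.14]. Speed limits (rad/s): [2.22, 2.22, 2.79, 3.14, 3.14, 3.14].

### API

Orientations are given as a rotation vector (axis times angle).
In Python, from bench import manip gives the robot as it stands.
- The arm moves only by the shell command python3 -m creep 'ROWS' [FORCE]. ROWS is JSON, a list of rows, each a list of 7 numbers: the turn, a rotation vector about the tool's x, y, z each as a share of 2 rad, from -1 to 1, then the shift along the tool's x, y, z each as a share of 1 m, from -1 to 1, then the closure, from -1 (fully open) to 1 (shut). A call has exactly 10 rows; each row shifts and turns the commanded pose from where the row before left it, along the tool's axes as they then stand; what a row does not reach is not made up. A row lasts 1/10 s, in which the tool goes at most 50 mm and 8.59 degrees, less where a joint would pass 70% of its speed; a pose out of reach is approached as far as the arm can. A call with a number of a shift or a turn outside -1 to 1 is refused whole. A call with a gripper value outside its range is refused whole. The fingers move at their own pace and stop on an object; FORCE is the grip in N (left out, the last holds). Time passes only in rows, so rows that do not move let the fingers close, or fill a call up. It gives the time, the measured TCP pose, the force, the opening and the grip force at its end, in the units of the state.
- manip.get_obs(): the state, without advancing time (a new reading comes with each control period).
- manip.capture(name): name is "side" or "top" or "wrist"; returns (picture, depth): 400x640x3 uint8, red, green, blue; 400x640 float32, m along the optical axis (not along the pixel's ray), 0 where there is no reading.
- manip.camera_params(name): a dict with "camera_matrix" (3x3 intrinsics, pixels), "T" (4x4, takes a point from camera to world coordinates); the wrist camera has in their place "tool_from_camera" (4x4, takes a point from camera to tool coordinates, whose origin is the TCP and whose axes are the flange's). Camera axes: x right, y down, z forward; pixel columns grow to the right and rows downward; lengths in m; the calibration is good to about 2 mm. A picture is of the moment at which its call begins: read the wrist's pose just before it. camera_params takes no time and is no camera call.
- manip.close_job(): hands the job in; it is judged then, once.
The state is a dict: "time": time; "joint_pos": joint angles; "qvel": joint speeds; "effort": joint torques, N m; "position": TCP position; "tcp_rot": TCP orientation; "force": force on the tool from outside, world axes, zero at the start; "ft_torque": the same for the moment, N m; "grip_width": finger opening in m; "grasp_force": force on a finger pad.
Only numpy, scipy, OpenCV 4.12 (cv2) and the standard library are available. Lean on these libraries where they do the work, as an engineer would, in place of code of your own. Each camera call takes 0.05 s, during which the arm holds its last target. There are 200 camera calls.

### The job

Spin-check the encoder test stand: flick the peg with a fingertip so that the disc spins freely and its dark index patch passes the pickup at least twice with nothing touching the disc. Then, while it is still turning, brake it with a fingertip so that it comes to rest with the index patch squarely in front of the pickup, and take the finger away. Push and press only: do not lift or shift the stand, and leave the other things on the bench alone.

Things in the scene. Friction and masses are not known exactly. Their poses are not given: they have to be found in the camera images.
- stand: Encoder test stand: a loose grey base 150 x 150 x 30 mm, 2.6 kg, standing by its own weight, with the disc on a vertical spindle at its centre and the pickup on its +x side. Origin: centre of its underside, on the spindle axis; z up, +x towards the pickup. Its yaw varies about 70 degrees either way.
- wheel: Inertia disc: plain aluminium, 180 mm diameter, 10 mm thick, 0.7 kg, level, turning freely either way without stops about its vertical axis; spun to 5 rad/s it coasts for about 15 s; stopped, it stays. Origin: on the axis at the underside, 70 mm above the bench; upper face at 80 mm. z up, +x through the peg and the index. Hub cap at the centre: 14 mm radius, 6 mm high. Three dark dots: look only.
- peg (a point): Centre of the top of the flick peg: an upright steel pin, 12 mm diameter, 24 mm tall above the disc's face, 45 mm from the axis on the same radius as the index patch. The top is 104 mm above the bench.
- index (a point): The index: the point at the disc's rim (90 mm from the axis, at the height of the upper face) in the middle of the dark steel index patch, which is 30 mm square, flush with the face at the rim, outside the peg.
- pickup (a point): Sensing tip of the pickup: a steel cylinder 12 mm in diameter lying radially outside the disc, aimed at the rim with a 4 mm gap, on an upright aluminium plate 125 mm from the axis. This point: 94 mm from the axis, at the height of the upper face, 4 mm from the index point when the index is at the pickup. Sensor and bracket rise at most 2 mm above the face.
- meter: Bystander: green handheld multimeter lying face up, 190 x 90 x 49 mm. Origin: centre of its underside.
- breadboard: Bystander: white breadboards on a black plate, 190 x 130 x 20 mm. Origin: centre of its underside.
- driver: Bystander: black-handled screwdriver 170 mm long, about 30 mm high, lying beside the stand. Origin: under the middle of its length.
- coupling: Bystander: aluminium shaft coupling standing beside the stand, 25 mm diameter, 32 mm tall. Origin: centre of its underside.
- bearing: Bystander: steel ball-bearing ring lying beside the stand, 40 mm diameter, 12 mm high. Origin: centre of its underside.
- spool: Bystander: grey wire spool standing on end, 60 mm diameter, 46 mm tall. Origin: centre of its underside.
- jar: Bystander: clear jar with a black cap, 52 mm diameter, 70 mm tall. Origin: centre of its underside.
- brake_ring (a point): A point on the disc's upper face, 73 mm from the axis, opposite the index (it turns with the disc). The face's outer ring, 55 to 88 mm from the axis, is flat and free all round: a finger pressed on it anywhere from above brakes the disc within a few degrees. The spindle is sprung: the disc yields downwards from about 2 N, 1 mm per newton, to a stop at 8 mm, and springs back up.
There are look-alikes about, which are no part of the job. There is more than one size of the stand; the job needs the larger.

How it is judged:
By the outcome, as a careful person would: the job done as asked, in the order asked, and still so for the second after the job is handed in, with the robot touching nothing.
It also fails if it takes over 48 s, if anything falls off the work surface, if the arm or the gripper's body presses on something with over 40 N, if the wrist force passes 120 N, or if a joint passes its speed limit or range.

## Working session

There is one attempt and no reset: what is moved stays moved. The work goes in short steps, Python scripts to look and compute and a shell command to move; the robot and the scene stay as the last step left them, time stands still between calls to the robot, and variables do not carry over. Pictures are saved under pics/ and viewed, at most 10 in all, crops included, and the job is handed in when it is done.

```bash
mkdir -p pics
cat > h.py <<'E'
import numpy as np, cv2
from bench import manip
from scipy.spatial.transform import Rotation as R
def cap(n):
    o=manip.get_obs(); im,d=manip.capture(n); p=manip.camera_params(n)
    if n=='wrist':
        T=np.eye(4);T[:3,:3]=R.from_rotvec(o['tcp_rot']).as_matrix();T[:3,3]=o['position'];T=T@np.array(p['tool_from_camera'])
    else: T=np.array(p['T'])
    return im,d,np.array(p['camera_matrix']),T
def world(d,K,T):
    v,u=np.indices(d.shape); X=np.stack([(u-K[0,2])/K[0,0]*d,(v-K[1,2])/K[1,1]*d,d],-1)
    return X@T[:3,:3].T+T[:3,3]
def atz(u,v,z,K,T):
    r=T[:3,:3]@np.array([(u-K[0,2])/K[0,0],(v-K[1,2])/K[1,1],1]); return T[:3,3]+r*(z-T[2,3])/r[2]
def save(im,n): cv2.imwrite('pics/'+n,im[...,::-1])
E
python3 - <<'E'
from h import *
o=manip.get_obs();print({k:np.round(v,3).tolist() for k,v in o.items()},manip.finger_overhang)
for n in('top','side'):
    im,d,K,T=cap(n);save(im,n+'1.png');np.savez(n+'1.npz',im=im,d=d,K=K,T=T);print(n,np.round(T,2).tolist(),K[0,0])
E
```

```text
{'time': 0.0, 'joint_pos': [1.207, 0.291, -0.154, 1.127, -0.0, 1.432], 'qvel': [-0.001, 0.001, 0.001, 0.002, -0.001, -0.0], 'effort': [-0.001, -53.715, 33.137, 0.016, -0.001, -0.0], 'position': [0.117, 0.511, 0.239], 'tcp_rot': [-0.352, -3.121, 0.002], 'force': [-0.011, -0.252, -0.647], 'ft_torque': [0.033, 0.0, -0.008], 'grasp_force': 0.0, 'grip_width': 0.085} 0.008
top [[0.0, -0.99, 0.1, 0.46], [-1.0, -0.0, -0.01, 0.03], [0.01, -0.1, -0.99, 1.26], [0.0, 0.0, 0.0, 1.0]] 424.95953456196435
side [[-0.96, -0.2, 0.19, 0.33], [-0.28, 0.7, -0.66, 0.92], [0.0, -0.69, -0.73, 1.1], [0.0, 0.0, 0.0, 1.0]] 430.13370694600866
```

View pics/top1.png

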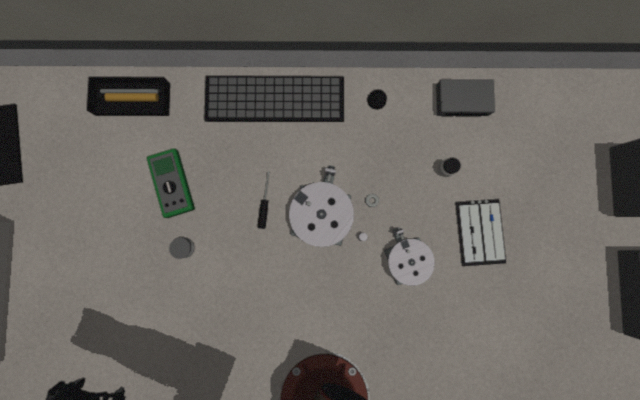

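View pics/side1.png

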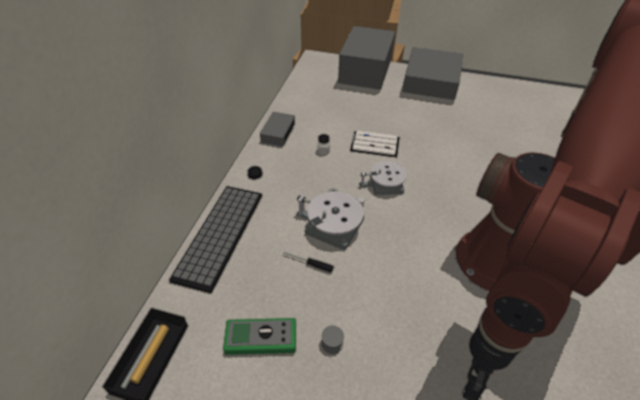

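The top view shows two candidates for the stand, a large disc at pixel (321,214) and a small one at (411,262). I choose the large one: its patch is near (301,198) and its pickup near (330,174). I'll check it in a close crop with measurements.

Run:
```python
from h import *
f=np.load('top1.npz');im,d,K,T=f['im'],f['d'],f['K'],f['T']
c=cv2.resize(im[155:275,260:440],None,fx=4,fy=4,interpolation=cv2.INTER_CUBIC);save(c,'crop1.png')
W=world(d,K,T)
for c0 in((321,214),(411,262)):
    s=np.zeros(d.shape,bool);s[c0[1]-42:c0[1]+42,c0[0]-42:c0[0]+42]=1
    m=s&(abs(W[...,2]-.079)<.008)
    n,l,st,ce=cv2.connectedComponentsWithStats(m.astype(np.uint8));k=1+st[1:,4].argmax()
    p=W[l==k][:,:2];(cx,cy),r=cv2.minEnclosingCircle(p.astype(np.float32));print(cx,cy,r,p.mean(0),ce[k],np.median(W[l==k][:,2]))
for n,(u,v,z) in dict(center=(321,214,.083),patch=(301,198,.08),pick=(330,174,.08)).items(): print(n,atz(u,v,z,K,T))
```

```text
0.5189906358718872 0.011467442847788334 0.08987774699926376 [0.51829137 0.0113476 ] [320.72334473 213.82312714] 0.08051112252797932
0.41772907972335815 -0.23011857271194458 0.0034859818406403065 [ 0.41729688 -0.22996786] [408.         250.66666667] 0.07520610594142385
center [0.51751651 0.01062916 0.083     ]
patch [0.56198469 0.06628152 0.08      ]
pick [ 0.62960231 -0.01443232  0.08      ]
```

View pics/crop1.png

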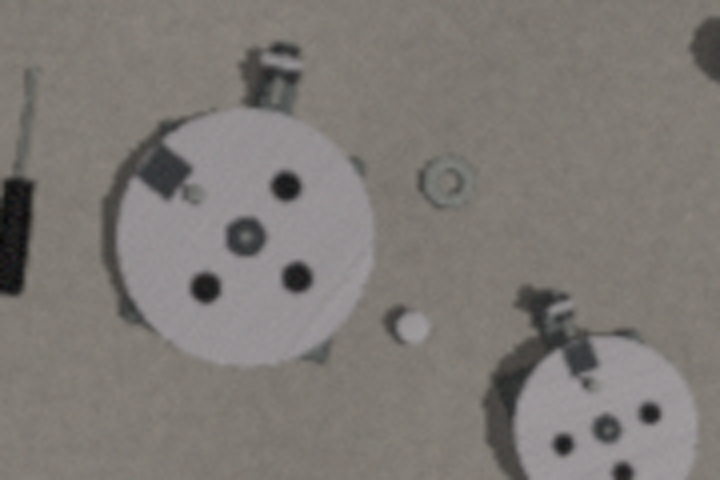

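Confirmed: the large stand's axis is at about (0.5185, 0.0114) with r = 0.09. The pickup is at about -13° and the peg and index at about +50°. I'll shut the gripper and travel there.

```bash
python3 -m creep '[[0,0,0,-0.038,-0.025,0,1],[0,0,0,-0.038,-0.025,0,1],[0,0,0,-0.038,-0.025,0,1],[0,0,0,-0.038,-0.025,0,1],[0,0,0,-0.038,-0.025,0,1],[0,0,0,-0.038,-0.025,0,1],[0,0,0,-0.038,-0.025,0,1],[0,0,0,-0.038,-0.025,0,1],[0,0,0,-0.038,-0.025,0,1],[0,0,0,-0.038,-0.025,0,1]]' 40; python3 -c "
from bench import manip;print(manip.finger_overhang,manip.get_obs()['joint_pos'])"
```

```text
time: 1.1
position: [0.4326, 0.1817, 0.2392]
tcp_rot: [-0.353, -3.122, 0.0]
force: [2.1, 1.1, 0.8]
grip_width: 0.0
grasp_force: 0.0
0.008 [ 2.41560858e-01  1.85158372e-01 -2.93318530e-01  1.09252490e+00
  7.52826155e-05  4.66502956e-01]
```

```bash
python3 -m creep '[[0,0,0,-0.037,-0.025,0,1],[0,0,0,-0.037,-0.025,0,1],[0,0,0,-0.037,-0.025,0,1],[0,0,-0.074,0,0,0,1],[0,0,-0.074,0,0,0,1],[0,0,-0.074,0,0,0,1],[0,0,-0.074,0,0,0,1],[0,0,-0.074,0,0,0,1],[0,0,0,0,0,0.02,1],[0,0,0,0,0,0,1]]'
python3 - <<'E'
from h import *
im,d,K,T=cap('wrist');save(im,'w1.png');np.savez('w1.npz',im=im,d=d,K=K,T=T);print(np.round(np.array(manip.camera_params('wrist')['tool_from_camera']),3).tolist(),K[0,0])
W=world(d,K,T);m=abs(W[...,2]-.08)<.006;print(m.sum());print(np.round(T,3).tolist())
p=W[m][:,:2];(cx,cy),r=cv2.minEnclosingCircle(p.astype(np.float32));print(cx,cy,r)
E
```

```text
time: 2.1
position: [0.5218, 0.0855, 0.2173]
tcp_rot: [0.799, -3.034, -0.001]
force: [-0.5, 0.3, -0.5]
grip_width: -0.0002
grasp_force: 0.0
[[-0.0, -0.946, -0.325, 0.085], [1.0, -0.001, 0.001, 0.0], [-0.001, -0.325, 0.946, -0.135], [0.0, 0.0, 0.0, 1.0]] 302.3098293945385
31695
[[-0.492, 0.825, 0.279, 0.448], [0.87, 0.465, 0.161, 0.044], [0.003, 0.322, -0.947, 0.353], [0.0, 0.0, 0.0, 1.0]]
0.5415077805519104 0.00667056767269969 0.11357459425926208
```

View pics/w1.png

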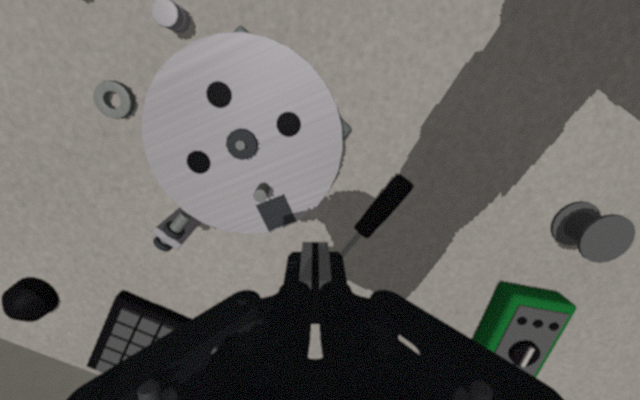

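The wrist view shows the hub at (241,143), peg top at about (261,187), patch at (276,211) and pickup tip at about (193,214). The fingertips are at (315,250). Next I'll locate them and write an angle tracker.

```bash
cat >> h.py <<'E'
def pick(im,d,K,T,C,zc=.08):
    # polar unwrap of the disc face around C: dark sector in rim ring r 62..88 -> index angle
    a=np.deg2rad(np.arange(0,360,.5)); r=np.arange(.064,.087,.002)
    A,Rr=np.meshgrid(a,r); P=np.stack([C[0]+Rr*np.cos(A),C[1]+Rr*np.sin(A),np.full(A.shape,zc)],-1)
    q=(P-T[:3,3])@T[:3,:3]; u=(K[0,0]*q[...,0]/q[...,2]+K[0,2]).astype(np.float32); v=(K[1,1]*q[...,1]/q[...,2]+K[1,2]).astype(np.float32)
    g=cv2.remap(im.mean(2).astype(np.float32),u,v,cv2.INTER_LINEAR); prof=g.mean(0)
    # hide samples occluded by the gripper (depth nearer than disc)
    dd=cv2.remap(d,u,v,cv2.INTER_NEAREST); occ=((dd>0)&(dd<q[...,2]-.03)).mean(0)>.3
    return prof,occ
def index_angle(im,d,K,T,C):
    prof,occ=pick(im,d,K,T,C); ref=np.median(prof[~occ]); w=np.clip(ref*.75-prof,0,None); w[occ]=0
    a=np.deg2rad(np.arange(0,360,.5)); s=(w*np.exp(1j*a)).sum()
    return np.rad2deg(np.angle(s)),(w>0).sum()/2,occ.sum()/2
E
python3 - <<'E'
from h import *
f=np.load('w1.npz');im,d,K,T=[f[k] for k in('im','d','K','T')]
pts={n:atz(u,v,z,K,T)[:2] for n,(u,v,z) in dict(hub=(241,143,.086),peg=(261,187,.104),patch=(276,211,.08),pick=(193,214,.08)).items()}
W=world(d,K,T);m=(abs(W[...,2]-.08)<.005).astype(np.uint8)
n,l,st,ce=cv2.connectedComponentsWithStats(m);k=1+st[1:,4].argmax()
m=cv2.morphologyEx((l==k).astype(np.uint8),cv2.MORPH_OPEN,np.ones((25,25)))
c=max(cv2.findContours(m,0,2)[0],key=cv2.contourArea)[:,0]
P=np.array([atz(u,v,.08,K,T)[:2] for u,v in c]);(cx,cy),r=cv2.minEnclosingCircle(P.astype(np.float32));print('circ',cx,cy,r, np.median(W[m>0][:,2]))
b=np.linalg.lstsq(np.c_[2*P,np.ones(len(P))],(P**2).sum(1),rcond=None)[0];print('fit',b[:2])
C=b[:2]
for k,v in pts.items(): e=v-C;print(k,v,np.hypot(*e),np.rad2deg(np.arctan2(e[1],e[0])))
print(index_angle(im,d,K,T,C))
c=cv2.resize(im[180:260,130:230],None,fx=6,fy=6,interpolation=cv2.INTER_CUBIC);c2=cv2.resize(im[230:280,280:350],None,fx=8,fy=8,interpolation=cv2.INTER_CUBIC)
c2=cv2.copyMakeBorder(c2,0,80,0,40,0);save(cv2.resize(np.hstack([c,c2]),None,fx=.66,fy=.66),'crop2.png')
E
```

```text
circ 0.4720810055732727 -0.010070877149701118 0.041486941277980804 0.08031597753797509
fit [ 0.47386208 -0.00688881]
hub [0.51691836 0.00920968] 0.04596742894133937 20.500477057085998
peg [0.53819119 0.04255868] 0.08113746797870519 37.54819441100448
patch [0.56161073 0.06585073] 0.11397747991710107 39.65715077789853
pick [ 0.6040299  -0.00298319] 0.1302263954278163 1.7186148218427215
(np.float64(-145.33247793325273), np.float64(91.5), np.float64(0.0))
```

View pics/crop2.png

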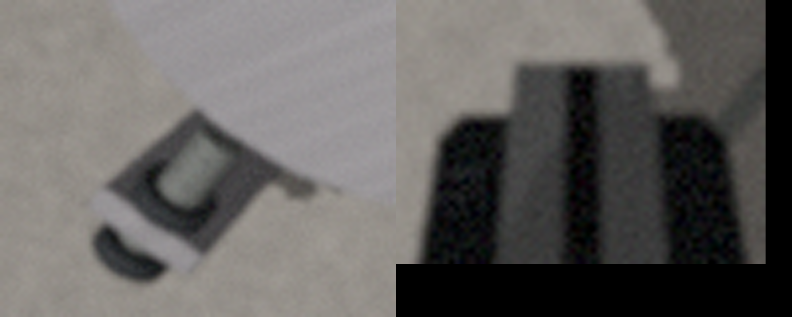

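The crop shows the pickup cylinder running from its tip at about full-frame (184,212) to its base at (175,227). The fingertips, shut, are about 17 px across. I'll rectify to the disc plane for a robust centre.

```bash
cat >> h.py <<'E'
def rect(im,K,T,z=.08,c0=(.518,.011),h=.14,s=.0005):
    n=int(2*h/s); v,u=np.indices((n,n)); P=np.stack([c0[0]-h+u*s,c0[1]-h+v*s,np.full(u.shape,z)],-1)
    q=(P-T[:3,3])@T[:3,:3]
    return cv2.remap(im,(K[0,0]*q[...,0]/q[...,2]+K[0,2]).astype(np.float32),(K[1,1]*q[...,1]/q[...,2]+K[1,2]).astype(np.float32),cv2.INTER_LINEAR)
def centre(im,K,T):
    g=cv2.GaussianBlur(cv2.cvtColor(rect(im,K,T),cv2.COLOR_RGB2GRAY),(0,0),2)
    c=cv2.HoughCircles(g,cv2.HOUGH_GRADIENT,1,400,param1=40,param2=15,minRadius=172,maxRadius=186)[0][0]
    return np.array([.518-.14+c[0]*.0005,.011-.14+c[1]*.0005]),c[2]*.0005
E
python3 - <<'E'
from h import *
for n in('w1','top1'):
    f=np.load(n+'.npz');im,d,K,T=[f[k] for k in('im','d','K','T')]
    C,r=centre(im,K,T);print(n,C,r)
    if n=='w1': L=dict(hub=(241,143,.086),peg=(261,187,.104),patch=(276,211,.08),tip=(184.3,211.6,.079),base=(175.5,226.7,.079))
    else: L=dict(hub=(321.5,214.2,.086),patch=(301.2,197,.08),tip=(329.2,180.7,.079))
    for k,q in L.items(): e=atz(*q,K,T)[:2]-C;print(k,np.hypot(*e),np.rad2deg(np.arctan2(e[1],e[0])))
    prof,occ=pick(im,d,K,T,C);print(np.round(prof[::10]).astype(int).tolist());print(index_angle(im,d,K,T,C))
g=rect(np.load('w1.npz')['im'],np.load('w1.npz')['K'],np.load('w1.npz')['T']);save(g,'rect.png')
E
```

```text
w1 [0.51825    0.00925002] 0.0892
hub 0.0013322401251048106 -178.2650741693392
peg 0.03882162599552377 59.09192064676483
patch 0.07130073481498797 52.544957771156206
tip 0.09055251878867951 -13.232090807496338
base 0.10982510646150007 -11.731660936049028
[152, 153, 153, 153, 153, 153, 154, 153, 117, 59, 60, 53, 50, 130, 150, 155, 154, 154, 154, 153, 153, 153, 154, 154, 155, 156, 157, 158, 162, 161, 163, 161, 164, 166, 167, 167, 167, 168, 168, 168, 166, 166, 165, 164, 163, 162, 161, 160, 159, 157, 156, 155, 153, 152, 152, 151, 150, 152, 151, 152, 152, 152, 149, 151, 151, 154, 151, 152, 150, 152, 151, 152]
(np.float64(52.388552617062764), np.float64(24.0), np.float64(0.0))
top1 [0.51875    0.01025002] 0.08975001
hub 0.002143591328552503 -153.51577056434678
patch 0.07209689033453365 50.326463921432754
tip 0.09478373948600208 -13.713107312263787
[145, 146, 145, 145, 145, 145, 144, 144, 113, 59, 58, 59, 62, 128, 146, 146, 146, 147, 146, 146, 145, 145, 145, 145, 146, 145, 147, 146, 148, 147, 147, 147, 147, 148, 148, 147, 147, 147, 147, 147, 147, 147, 147, 148, 148, 147, 148, 148, 148, 148, 148, 147, 147, 147, 146, 145, 146, 147, 147, 147, 147, 147, 144, 145, 146, 146, 145, 145, 144, 145, 144, 145]
(np.float64(51.93521144651649), np.float64(23.5), np.float64(0.0))
```

View pics/rect.png

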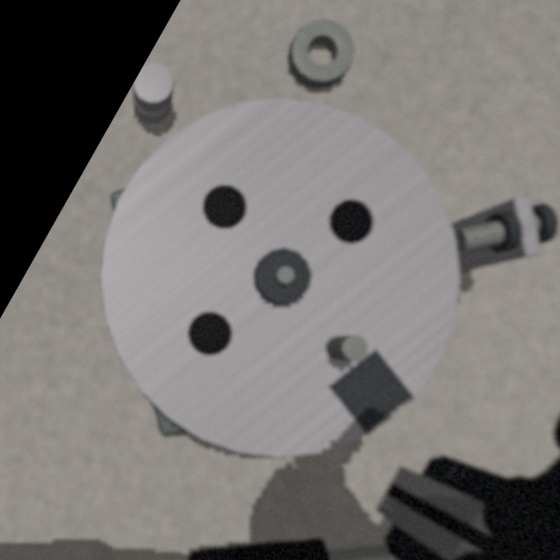

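Centre is (0.5185, 0.010), index at 52° and pickup at about -12°. A quick check of fingertip geometry from the depth.

Run:
```python
from h import *
f=np.load('w1.npz');im,d,K,T=[f[k] for k in('im','d','K','T')]
W=world(d,K,T);o=manip.get_obs();R0=R.from_rotvec(o['tcp_rot']).as_matrix()
L=(W-o['position'])@R0
for v in(239,242,246,250,255,262): 
    s=[u for u in range(285,350) if 0<d[v,u]<.25]; print(v,s[:1],s[-1:],[np.round(L[v,u]*1000).astype(int).tolist() for u in s[::max(1,len(s)//5)]])
```

```text
239 [] [] []
242 [302] [327] [[12, -6, 4], [12, -3, 4], [12, -1, 5], [12, 2, 4], [12, 4, 4], [12, 7, 5]]
246 [302] [327] [[12, -6, 0], [12, -3, 0], [12, -1, 0], [12, 2, 0], [12, 4, -1], [12, 7, 0]]
250 [301] [328] [[13, -6, -5], [12, -4, -4], [12, -1, -5], [12, 1, -4], [12, 4, -3], [12, 6, -4]]
255 [288] [341] [[8, -13, -2], [8, -8, -2], [12, -2, -9], [12, 2, -9], [12, 7, -8], [9, 12, -3]]
262 [286] [343] [[8, -13, -8], [8, -8, -8], [12, -2, -15], [13, 3, -16], [8, 8, -8], [8, 13, -8]]
```

Fingertip half-thickness is about 6.5 mm, widening to a 13 mm shoulder 9 mm above the tip. I'll descend behind the peg and approach.

```bash
python3 -m creep '[[0,0,0,0,0,0.04,1],[0,0,0,0,0,0.04,1],[0,0,0,0,0,0.03,1],[0,0,0,0,0,0.009,1],[0,0,0,0,-0.012,0,1],[0,0,0,0,-0.008,0,1],[0,0,0,0,0,0,1],[0,0,0,0,0,0,1],[0,0,0,0,0,0,1],[0,0,0,0,0,0,1]]'
python3 - <<'E'
from h import *
im,d,K,T=cap('wrist');save(im,'w2.png');C,r=centre(im,K,T);print(C,r,index_angle(im,d,K,T,C))
E
```

```text
time: 3.15
position: [0.5331, 0.0683, 0.1007]
tcp_rot: [-0.8, 3.037, -0.0]
force: [0.4, 0.6, 0.8]
grip_width: -0.0003
grasp_force: 0.0Traceback (most recent call last):
  File "<stdin>", line 2, in <module>
  File "h.py", line 35, in centre
    c=cv2.HoughCircles(g,cv2.HOUGH_GRADIENT,1,400,param1=40,param2=15,minRadius=172,maxRadius=186)[0][0]
      ~~~~~~~~~~~~~~~~~~~~~~~~~~~~~~~~~~~~~~~~~~~~~~~~~~~~~~~~~~~~~~~~~~~~~~~~~~~~~~~~~~~~~~~~~~~~^^^
TypeError: 'NoneType' object is not subscriptable
```

View pics/w2.png

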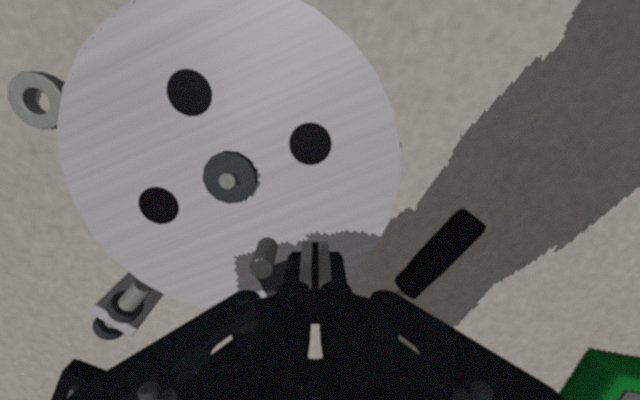

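The peg is at (265,258), just ahead of the finger's left shoulder at (288,258), and the tip is clear of the face. Now the flick with a ramped push, then lift.

```bash
python3 -m creep '[[0,0,0,0,-0.005,0,1],[0,0,0,0,-0.005,0,1],[0,0,0,0,-0.008,0,1],[0,0,0,0,-0.012,0,1],[0,0,0,0,-0.017,0,1],[0,0,0,0,0,0,1],[0,0,0,0,0,-0.03,1],[0,0,0,0,0,-0.04,1],[0,0,0,0,0,-0.04,1],[0,0,0,0,0,-0.01,1]]'
cat > track.py <<'E'
from h import *; import sys
C=np.array([.5185,.0100])
for i in range(int(sys.argv[1])):
    t=manip.get_obs()['time'];im,d,K,T=cap('wrist');print(round(t,3),[round(float(x),1) for x in index_angle(im,d,K,T,C)])
save(im,sys.argv[2])
E
python3 track.py 4 w3.png
```

```text
time: 4.2
position: [0.5584, 0.0267, 0.2247]
tcp_rot: [-0.798, 3.032, -0.004]
force: [0.6, -0.6, 0.1]
grip_width: 0.0
grasp_force: 0.0
4.2 [38.1, 77.0, 0.0]
4.25 [86.0, 78.5, 0.0]
4.3 [94.7, 80.0, 0.0]
4.35 [91.1, 82.0, 0.0]
```

View pics/w3.png

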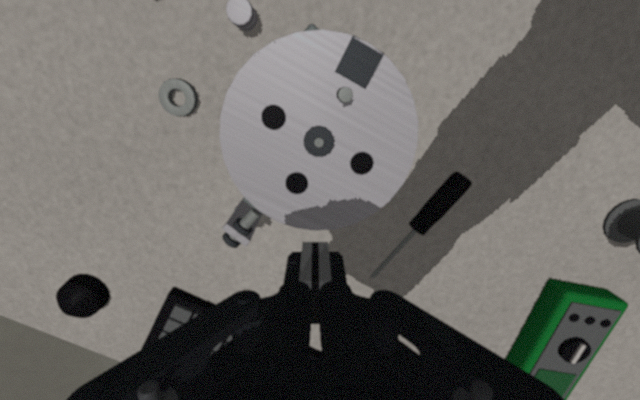

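It spins (patch at (360,62)), but the gripper's shadow on the disc confuses the tracker. I'll make it use a fixed-darkness, template-width score and test it on a few frames.

```bash
cat >> h.py <<'E'
def index2(im,d,K,T,C):
    # patch in ring vs. mean of flanks (18..28 deg either side), local contrast cancels most of the shadow
    prof,occ=pick(im,d,K,T,C); k=np.zeros(720); o=(np.arange(720)+360)%720-360
    k[abs(o)<=22]=-1/45; f=(abs(o)>=34)&(abs(o)<=54); k[f]=1/f.sum()
    dark=np.minimum(prof,.9*np.median(prof)); lp=np.log(np.maximum(prof,8))
    s=np.real(np.fft.ifft(np.fft.fft(lp)*np.fft.fft(k))); i=s.argmax()
    y=s[[i-1,i,(i+1)%720]]; w=np.clip(s[(np.arange(i-12,i+13))%720]-s[i]+.3*s[i],0,None)
    a=i/2+ (w*np.arange(-12,13)).sum()/w.sum()/2
    return a if a<180 else a-360, s[i]
E
sed -i 's/index_angle(/index2(/;s/,1) for x/,2) for x/' track.py
python3 - <<'E'
from h import *
im=cv2.imread('pics/w3.png')[...,::-1]
f=np.load('w1.npz');K=f['K'];o=manip.get_obs();T=np.eye(4);T[:3,:3]=R.from_rotvec(o['tcp_rot']).as_matrix();T[:3,3]=o['position'];T=T@np.array(manip.camera_params('wrist')['tool_from_camera'])
C,r=centre(im,K,T);print(C,r,np.round(pick(im,f['d'],K,T,C)[0][::10]).astype(int).tolist(),index2(im,f['d'],K,T,np.array([.5185,.01])))
f=np.load('w1.npz');print(index2(f['im'],f['d'],f['K'],f['T'],np.array([.5185,.01])))
E
python3 track.py 6 w4.png
```

```text
[0.51725    0.00875001] 0.088750005 [144, 143, 109, 99, 92, 87, 84, 82, 82, 82, 82, 83, 88, 98, 120, 147, 145, 146, 146, 149, 146, 148, 146, 148, 148, 148, 149, 150, 151, 152, 152, 152, 153, 155, 102, 63, 62, 64, 64, 159, 165, 166, 167, 167, 168, 167, 166, 166, 165, 164, 163, 162, 160, 159, 160, 156, 156, 152, 152, 151, 149, 149, 147, 147, 146, 146, 145, 145, 144, 144, 144, 144] (np.float64(-177.83957041258626), np.float64(0.8923946535242957))
(np.float64(52.32985436779676), np.float64(0.9584131944596143))
4.4 [169.14, 0.9]
4.45 [156.18, 0.91]
4.5 [143.29, 0.91]
4.55 [130.43, 0.91]
4.6 [117.57, 0.91]
4.65 [104.8, 0.91]
```

The tracker works: the disc turns clockwise at about 258°/s. I'll move over the brake ring (29.5°, r 73 mm) at a safe hover while it coasts.

```bash
python3 -m creep '[[0,0,0,-0.03,0.005,0,1],[0,0,0,0,0,0.04,1],[0,0,0,0,0,0.04,1],[0,0,0,0,0,0.02,1],[0,0,0,0,0,0,1],[0,0,0,0,0,0,1],[0,0,0,0,0,0,1],[0,0,0,0,0,0,1],[0,0,0,0,0,0,1],[0,0,0,0,0,0,1]]'; python3 track.py 4 w5.png
```

```text
time: 5.7
position: [0.5802, 0.0463, 0.1209]
tcp_rot: [-0.8, 3.037, -0.0]
force: [-1.2, 0.1, 0.3]
grip_width: 0.0003
grasp_force: 0.0
5.7 [-130.16, 1.12]
5.75 [-130.21, 1.11]
5.8 [-171.5, 1.18]
5.85 [-176.09, 1.25]
```

View pics/w5.png

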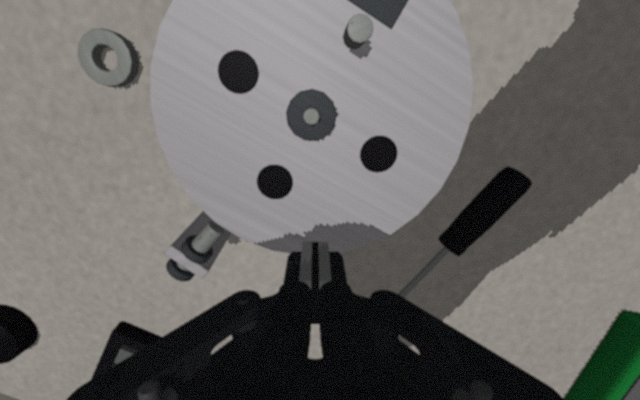

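```bash
sed -i "s|    dd=cv2.remap(d,u,v,cv2.INTER_NEAREST)|    out=((u<1)\|(v<1)\|(u>638)\|(v>398)).any(0); prof[out]=np.median(prof[~out])\n&|" h.py
python3 -m creep '[[0,0,0,0,0,0.01,1],[0,0,0,0,0,0.01,1],[0,0,0,0,0,0.009,1],[0,0,0,0,0,0,1],[0,0,0,0,0,0,1],[0,0,0,0,0,0,1],[0,0,0,0,0,0,1],[0,0,0,0,0,0,1],[0,0,0,0,0,0,1],[0,0,0,0,0,0,1]]'; python3 track.py 20 w6.png
```

```text
time: 6.9
position: [0.5799, 0.0464, 0.0914]
tcp_rot: [-0.8, 3.038, -0.0]
force: [-0.2, -0.5, 0.6]
grip_width: -0.0003
grasp_force: 0.0
6.9 [-37.74, 0.91]
6.95 [-47.45, 0.91]
7.0 [-56.96, 0.91]
7.05 [-66.4, 0.9]
7.1 [-75.65, 0.87]
7.15 [31.84, 0.83]
7.2 [31.89, 0.83]
7.25 [31.92, 0.84]
7.3 [31.91, 0.84]
7.35 [31.89, 0.83]
7.4 [31.89, 0.83]
7.45 [31.87, 0.83]
7.5 [31.91, 0.83]
7.55 [31.85, 0.83]
7.6 [31.95, 0.83]
7.65 [32.17, 0.83]
7.7 [31.91, 0.84]
7.75 [31.8, 0.84]
7.8 [31.8, 0.83]
7.85 [31.89, 0.83]
```

View pics/w6.png

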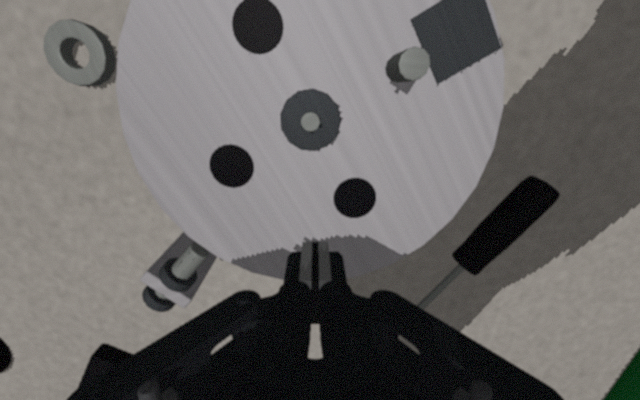

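The patch is now at (455,38), the finger hovers clear, and the pickup is at about (195,250). The tracker locked onto the finger, so I'll mask that sector. I'm also raising 3 mm for margin while it coasts.

```bash
python3 - <<'E'
s=open('h.py').read()
s=s.replace("g.mean(0)\n","g.mean(0)\n    inn=((u>1)&(v>1)&(u<638)&(v<398)); prof=(g*inn).sum(0)/np.maximum(inn.sum(0),1)\n",1)
s=s.replace(").any(0); prof[out]=",").mean(0)>.5; out[4:122]=True; prof[out]=")
open('h.py','w').write(s)
E
python3 -m creep '[[0,0,0,0,0,-0.003,1],[0,0,0,0,0,0,1],[0,0,0,0,0,0,1],[0,0,0,0,0,0,1],[0,0,0,0,0,0,1],[0,0,0,0,0,0,1],[0,0,0,0,0,0,1],[0,0,0,0,0,0,1],[0,0,0,0,0,0,1],[0,0,0,0,0,0,1]]'; python3 track.py 24 w7.png
```

```text
time: 8.9
position: [0.5799, 0.0463, 0.0943]
tcp_rot: [-0.8, 3.038, -0.0]
force: [-0.3, 0.0, 0.4]
grip_width: 0.0002
grasp_force: 0.0
8.9 [-19.38, 0.91]
8.95 [-26.75, 0.92]
9.0 [-34.12, 0.91]
9.05 [-41.47, 0.91]
9.1 [-48.73, 0.91]
9.15 [-55.92, 0.91]
9.2 [-63.06, 0.9]
9.25 [-70.2, 0.9]
9.3 [-77.02, 0.89]
9.35 [-84.0, 0.85]
9.4 [-91.29, 0.86]
9.45 [-95.45, 0.62]
9.5 [-101.79, 0.36]
9.55 [-108.13, 0.14]
9.6 [-117.81, 0.03]
9.65 [-117.81, 0.03]
9.7 [-118.0, 0.03]
9.75 [-118.17, 0.03]
9.8 [70.17, 0.03]
9.85 [69.74, 0.03]
9.9 [69.53, 0.03]
9.95 [-118.23, 0.03]
10.0 [-118.04, 0.02]
10.05 [-117.81, 0.02]
```

```bash
python3 - <<'E'
from h import *
o=manip.get_obs();K=np.load('w1.npz')['K'];T=np.eye(4);T[:3,:3]=R.from_rotvec(o['tcp_rot']).as_matrix();T[:3,3]=o['position'];T=T@np.array(manip.camera_params('wrist')['tool_from_camera'])
im=cv2.imread('pics/w7.png')[...,::-1];g=rect(im,K,T);c=cv2.resize(g[180:330,400:560],None,fx=3,fy=3);save(c,'pk.png')
E
python3 track.py 18 w8.png
```

```text
10.1 [-117.77, 0.02]
10.15 [166.07, 0.14]
10.2 [160.67, 0.37]
10.25 [154.88, 0.62]
10.3 [151.03, 0.87]
10.35 [146.05, 0.91]
10.4 [139.67, 0.91]
10.45 [133.79, 0.92]
10.5 [127.85, 0.92]
10.55 [121.93, 0.92]
10.6 [116.05, 0.91]
10.65 [110.18, 0.91]
10.7 [104.41, 0.91]
10.75 [98.59, 0.92]
10.8 [92.98, 0.92]
10.85 [87.38, 0.9]
10.9 [81.51, 0.9]
10.95 [75.77, 0.92]
```

View pics/pk.png

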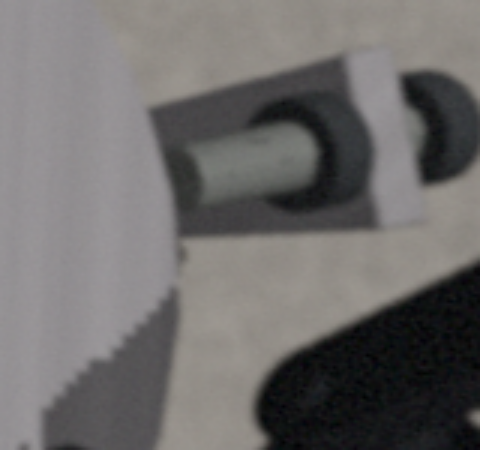

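The pickup centreline refines to -12.2° (crop pixel (195,175)). The disc is at 70.0° at t=11.0, turning at 111°/s, and reaches the press-start angle (about -3.5°) at 11.70, so I press in row 8.

```bash
python3 -m creep '[[0,0,0,0,0,0,1],[0,0,0,0,0,0,1],[0,0,0,0,0,0,1],[0,0,0,0,0,0,1],[0,0,0,0,0,0,1],[0,0,0,0,0,0,1],[0,0,0,0,0,0,1],[0,0,0,0,0,0.012,1],[0,0,0,0,0,0,1],[0,0,0,0,0,0,1]]'; python3 track.py 2 w9.png
```

```text
time: 12.0
position: [0.5801, 0.0464, 0.0822]
tcp_rot: [-0.8, 3.038, -0.0]
force: [-1.1, 0.1, 5.5]
grip_width: -0.0002
grasp_force: 2.8
12.0 [-9.84, 0.83]
12.05 [-9.83, 0.83]
```

It stopped at about -9.8° against a target of about -12°. I'll lift straight off and look.

```bash
python3 -m creep '[[0,0,0,0,0,-0.015,1],[0,0,0,0,0,-0.03,1],[0,0,0,0,0,-0.04,1],[0,0,0,0,0,-0.04,1],[0,0,0,0,0,0,1],[0,0,0,0,0,0,1],[0,0,0,0,0,0,1],[0,0,0,0,0,0,1],[0,0,0,0,0,0,1],[0,0,0,0,0,0,1]]'
python3 - <<'E'
from h import *
for i in range(2):
    im,d,K,T=cap('wrist');C,r=centre(im,K,T);print(C,r,index2(im,d,K,T,C),index2(im,d,K,T,np.array([.5185,.01])))
g=rect(im,K,T);save(cv2.resize(g[180:360,260:560],None,fx=2.6,fy=2.6,interpolation=cv2.INTER_CUBIC),'fin.png')
E
```

```text
time: 13.1
position: [0.5796, 0.0464, 0.2066]
tcp_rot: [0.8, -3.037, -0.001]
force: [0.8, 0.1, -0.5]
grip_width: 0.0001
grasp_force: 0.0Traceback (most recent call last):
  File "<stdin>", line 3, in <module>
  File "h.py", line 37, in centre
    c=cv2.HoughCircles(g,cv2.HOUGH_GRADIENT,1,400,param1=40,param2=15,minRadius=172,maxRadius=186)[0][0]
      ~~~~~~~~~~~~~~~~~~~~~~~~~~~~~~~~~~~~~~~~~~~~~~~~~~~~~~~~~~~~~~~~~~~~~~~~~~~~~~~~~~~~~~~~~~~~^^^
TypeError: 'NoneType' object is not subscriptable
```

I've already viewed 11 pictures, one over the allowance of 10, so from here I check by numbers only.

Run:
```python
from h import *
for n in('wrist','top','wrist'):
    im,d,K,T=cap(n);C=np.array([.5185,.0100])
    print(n,index2(im,d,K,T,C))
    # pickup: bright cylinder between dark bracket, r .097-.108, angular profile -30..5
    P=[]
    for a in np.arange(-28,5,1.5):
        q=[(np.array([C[0]+r*np.cos(np.deg2rad(a)),C[1]+r*np.sin(np.deg2rad(a)),.08])-T[:3,3])@T[:3,:3] for r in(.098,.101,.104)]
        P.append(int(np.mean([im[int(round(K[1,1]*x[1]/x[2]+K[1,2])),int(round(K[0,0]*x[0]/x[2]+K[0,2]))].mean() for x in q])))
    print(P)
```

```text
wrist (np.float64(-7.5454815588685165), np.float64(0.5864447896961538))
[141, 144, 141, 139, 141, 135, 75, 73, 71, 99, 121, 114, 97, 66, 65, 75, 84, 82, 107, 114, 133, 144]
top (np.float64(-153.21058703761398), np.float64(0.647851492443488))
[121, 68, 59, 65, 65, 65, 66, 64, 65, 65, 62, 60, 61, 61, 62, 63, 57, 44, 46, 55, 56, 60]
wrist (np.float64(-7.524115471454763), np.float64(0.5713992950932644))
[143, 141, 140, 141, 138, 138, 71, 69, 68, 102, 121, 114, 98, 64, 66, 76, 82, 81, 100, 116, 130, 145]
```

```bash
sed 's/ out\[4:122\]=True;//' h.py > h2.py
python3 - <<'E'
from h2 import *
im,d,K,T=cap('wrist')
for C in([.5185,.0100],[.5175,.009]):
    p,o=pick(im,d,K,T,np.array(C));print(index2(im,d,K,T,np.array(C)));print([(a,int(p[int(2*a)%720])) for a in range(-34,24,2)])
# same-frame pixel lines: dark centroid (patch) at radius 86 only
E
```

```text
(np.float64(-0.37641447407088435), np.float64(0.9012306287035612))
[(-34, 154), (-32, 154), (-30, 154), (-28, 154), (-26, 154), (-24, 154), (-22, 154), (-20, 154), (-18, 154), (-16, 154), (-14, 149), (-12, 116), (-10, 64), (-8, 59), (-6, 59), (-4, 60), (-2, 59), (0, 60), (2, 60), (4, 59), (6, 59), (8, 58), (10, 79), (12, 130), (14, 152), (16, 153), (18, 153), (20, 153), (22, 153)]
(np.float64(0.42293866264940294), np.float64(0.9047576886136262))
[(-34, 155), (-32, 155), (-30, 155), (-28, 155), (-26, 154), (-24, 154), (-22, 155), (-20, 154), (-18, 154), (-16, 154), (-14, 153), (-12, 133), (-10, 81), (-8, 59), (-6, 59), (-4, 59), (-2, 59), (0, 59), (2, 59), (4, 59), (6, 58), (8, 59), (10, 65), (12, 111), (14, 147), (16, 154), (18, 153), (20, 154), (22, 153)]
```

The unmasked reading shows the index really rests at about -0.4°, so it is 12° short and my mask had biased the earlier value. I'll check whether it was already there while pressed, using the saved frame and no camera time.

Run:
```python
from h2 import *
K=np.load('w1.npz')['K']
def Tof(p,r):
    T=np.eye(4);T[:3,:3]=R.from_rotvec(r).as_matrix();T[:3,3]=p;return T@np.array(manip.camera_params('wrist')['tool_from_camera'])
z=np.zeros((400,640),np.float32)
for n,p,zc in(('w9',[.5801,.0464,.0822],.076),('w9',[.5801,.0464,.0822],.08),('w8',[.5799,.0463,.0943],.08)):
    im=cv2.imread(f'pics/{n}.png')[...,::-1].copy();q,_=pick(im,z,K,Tof(p,[-.8,3.038,0]),np.array([.5185,.01]),zc)
    print(n,[(a,int(q[int(2*a)%720])) for a in (list(range(-40,20,2)) if n=='w9' else range(54,100,2))])
```

```text
w9 [(-40, 150), (-38, 150), (-36, 150), (-34, 150), (-32, 150), (-30, 150), (-28, 150), (-26, 150), (-24, 150), (-22, 121), (-20, 71), (-18, 57), (-16, 56), (-14, 56), (-12, 58), (-10, 57), (-8, 57), (-6, 57), (-4, 57), (-2, 56), (0, 55), (2, 96), (4, 127), (6, 124), (8, 118), (10, 113), (12, 109), (14, 101), (16, 102), (18, 103)]
w9 [(-40, 149), (-38, 149), (-36, 149), (-34, 149), (-32, 149), (-30, 149), (-28, 150), (-26, 149), (-24, 150), (-22, 126), (-20, 73), (-18, 60), (-16, 60), (-14, 62), (-12, 64), (-10, 65), (-8, 64), (-6, 63), (-4, 62), (-2, 60), (0, 61), (2, 104), (4, 125), (6, 120), (8, 116), (10, 111), (12, 106), (14, 98), (16, 100), (18, 100)]
w8 [(54, 98), (56, 102), (58, 108), (60, 120), (62, 132), (64, 113), (66, 63), (68, 56), (70, 56), (72, 57), (74, 57), (76, 57), (78, 57), (80, 58), (82, 58), (84, 57), (86, 64), (88, 117), (90, 149), (92, 150), (94, 151), (96, 150), (98, 150)]
```

While pressed it really was at about -10°. The quick lift kicked it back about 9°, so the next release must be slow. There's plenty of time (13.4 of 48 s), so I'll redo the whole sequence. The peg now suits a counter-clockwise flick without re-orienting, so I'll go behind it on the other side.

```bash
python3 -m creep '[[0,0,0,0.015,-0.026,0,1],[0,0,0,0.015,-0.026,0,1],[0,0,0,0,0,0.04,1],[0,0,0,0,0,0.04,1],[0,0,0,0,0,0.026,1],[0,0,0,0,0,0,1],[0,0,0,0,0,0,1],[0,0,0,0,0,0,1],[0,0,0,0,0,0,1],[0,0,0,0,0,0,1]]'
python3 - <<'E'
from h2 import *
o=manip.get_obs();C=np.array([.5185,.01]);im,d,K,T=cap('wrist');print(index2(im,d,K,T,C))
Rm=R.from_rotvec(o['tcp_rot']).as_matrix();e=(np.array([*C,0])-o['position'])@Rm;print('C in tool',e)
a=np.deg2rad(-.4);p=(np.array([C[0]+.045*np.cos(a),C[1]+.045*np.sin(a),.104])-o['position'])@Rm;print('peg in tool',p)
L=(world(d,K,T)-o['position'])@Rm;m=(d>0)&(world(d,K,T)[...,2]>.088)&(abs(L[...,0])<.02)&(L[...,1]>.016)&(L[...,1]<.06)&(L[...,2]>-.012);print(m.sum(),L[m].mean(0) if m.any() else 0, L[m].min(0), L[m].max(0))
E
```

```text
time: 14.35
position: [0.5802, -0.0137, 0.1025]
tcp_rot: [-0.8, 3.036, -0.001]
force: [-0.3, 0.2, 0.1]
grip_width: 0.0004
grasp_force: 0.0
(np.float64(-5.444411865059067), np.float64(1.0050160370686123))
C in tool [0.04216093 0.05120472 0.10239247]
peg in tool [ 0.00299132  0.02862138 -0.00151487]
695 [0.00572341 0.02816293 0.0019379 ] [-0.00217435  0.02283749 -0.00349098] [0.00985128 0.03456656 0.01446919]
```

```bash
python3 -m creep '[[0,0,0,0,0.005,0.002,1],[0,0,0,0,0.005,0,1],[0,0,0,0,0.008,0,1],[0,0,0,0,0.012,0,1],[0,0,0,0,0.016,0,1],[0,0,0,0,0,0,1],[0,0,0,0,0,-0.03,1],[0,0,0,0,0,-0.04,1],[0,0,0,0,0,-0.04,1],[0,0,0,0,0,-0.01,1]]'; sed 's/from h import/from h2 import/' track.py > track2.py; python3 track2.py 6 v1.png
```

```text
time: 15.4
position: [0.5585, 0.0265, 0.2236]
tcp_rot: [-0.8, 3.032, -0.003]
force: [0.3, -0.0, -0.7]
grip_width: -0.0002
grasp_force: 0.0
15.4 [173.53, 0.9]
15.45 [-174.7, 0.89]
15.5 [-163.05, 0.87]
15.55 [-151.43, 0.86]
15.6 [-139.86, 0.85]
15.65 [-128.37, 0.85]
```

It spins counter-clockwise at 232°/s. Over to the brake ring with a hover.

```bash
python3 -m creep '[[0,0,0,-0.03,0.005,0,1],[0,0,0,0,0,0.03,1],[0,0,0,0,0,0.03,1],[0,0,0,0,0,0.03,1],[0,0,0,0,0,0.02,1],[0,0,0,0,0,0,1],[0,0,0,0,0,0,1],[0,0,0,0,0,0,1],[0,0,0,0,0,0,1],[0,0,0,0,0,0,1]]'; python3 track.py 8 v2.png
```

```text
time: 16.7
position: [0.5809, 0.0455, 0.1102]
tcp_rot: [-0.8, 3.037, -0.001]
force: [0.4, 0.5, 1.5]
grip_width: -0.0002
grasp_force: 0.0
16.7 [98.92, 0.92]
16.75 [109.02, 0.92]
16.8 [119.11, 0.91]
16.85 [129.08, 0.91]
16.9 [138.92, 0.91]
16.95 [148.92, 0.91]
17.0 [156.36, 0.76]
17.05 [164.7, 0.37]
```

```bash
python3 -m creep '[[0,0,0,0,0,0.01,1],[0,0,0,0,0,0.006,1],[0,0,0,0,0,0,1],[0,0,0,0,0,0,1],[0,0,0,0,0,0,1],[0,0,0,0,0,0,1],[0,0,0,0,0,0,1],[0,0,0,0,0,0,1],[0,0,0,0,0,0,1],[0,0,0,0,0,0,1]]'; python3 track.py 20 v3.png
```

```text
time: 18.1
position: [0.5804, 0.0455, 0.0933]
tcp_rot: [-0.8, 3.038, -0.0]
force: [0.3, -0.3, -0.4]
grip_width: -0.0001
grasp_force: 0.0
18.1 [-5.12, 0.64]
18.15 [2.57, 0.28]
18.2 [-117.46, 0.02]
18.25 [-117.34, 0.02]
18.3 [-116.94, 0.01]
18.35 [53.58, 0.02]
18.4 [54.15, 0.02]
18.45 [60.27, 0.31]
18.5 [67.58, 0.65]
18.55 [72.41, 0.94]
18.6 [80.41, 0.91]
18.65 [88.61, 0.91]
18.7 [96.36, 0.92]
18.75 [104.18, 0.92]
18.8 [111.95, 0.92]
18.85 [119.67, 0.91]
18.9 [127.35, 0.91]
18.95 [134.87, 0.92]
19.0 [142.33, 0.91]
19.05 [149.85, 0.92]
```

The second free pass came at about 18.05 s; the third is due at about 20.5 s at about 120°/s. I'll track up to just before it, then press.

Run:
```python
from h import *
C=np.array([.5185,.01]);L=[]
for i in range(32):
    t=manip.get_obs()['time'];im,d,K,T=cap('wrist');a,s=index2(im,d,K,T,C);L.append((round(t,3),round(float(a),2),round(float(s),2)))
    if s>.85 and -58<a<-20: break
print(L[-10:],manip.get_obs()['time'])
```

```text
[(19.75, -107.4, 0.14), (19.8, -101.29, 0.36), (19.85, -95.24, 0.61), (19.9, -91.06, 0.85), (19.95, -84.38, 0.85), (20.0, -77.77, 0.89), (20.05, -71.55, 0.9), (20.1, -65.13, 0.9), (20.15, -58.73, 0.91), (20.2, -52.41, 0.91)] 20.25
```

```bash
python3 -m creep '[[0,0,0,0,0,0,1],[0,0,0,0,0,0,1],[0,0,0,0,0,0.008,1],[0,0,0,0,0,0.002,1],[0,0,0,0,0,0,1],[0,0,0,0,0,0,1],[0,0,0,0,0,0,1],[0,0,0,0,0,0,1],[0,0,0,0,0,0,1],[0,0,0,0,0,0,1]]'
cat > pr.py <<'E'
from h2 import *
o=manip.get_obs();im,d,K,T=cap('wrist');C=np.array([.5185,.01])
for zc in(.076,.08):
    q,_=pick(im,d,K,T,C,zc);a=np.arange(-45,5,.5);x=np.array([q[int(2*k)%720] for k in a]);i=np.argmax(x<105);lo=a[i]
    j=i+np.argmax(x[i:]>105) if (x[i:]>105).any() else -1
    print(zc,'edges',lo,a[j],'idx from low edge',lo+11.6,np.round(o['force'],1),np.round(o['position'],4))
E
python3 pr.py
```

```text
time: 21.25
position: [0.5806, 0.0455, 0.0834]
tcp_rot: [-0.8, 3.037, -0.0]
force: [2.0, 1.5, 4.5]
grip_width: 0.0001
grasp_force: 2.4
0.076 edges -21.0 2.5 idx from low edge -9.4 [2.  1.5 4.5] [0.5806 0.0455 0.0834]
0.08 edges -21.0 2.5 idx from low edge -9.4 [2.  1.5 4.5] [0.5806 0.0455 0.0834]
```

Pressed, the index is at about -9.3°, 3° from the pickup centre. Now a very slow release.

```bash
python3 -m creep '[[0,0,0,0,0,-0.0005,1],[0,0,0,0,0,-0.0005,1],[0,0,0,0,0,-0.0005,1],[0,0,0,0,0,-0.0005,1],[0,0,0,0,0,-0.0002,1],[0,0,0,0,0,-0.0002,1],[0,0,0,0,0,0,1],[0,0,0,0,0,0,1],[0,0,0,0,0,0,1],[0,0,0,0,0,0,1]]'; python3 pr.py
```

```text
time: 22.3
position: [0.5803, 0.0455, 0.0857]
tcp_rot: [0.8, -3.038, -0.0]
force: [2.4, 0.9, 3.0]
grip_width: -0.0
grasp_force: 1.5
0.076 edges -21.0 3.0 idx from low edge -9.4 [2.4 0.9 3. ] [0.5803 0.0455 0.0857]
0.08 edges -21.0 2.5 idx from low edge -9.4 [2.4 0.9 3. ] [0.5803 0.0455 0.0857]
```

It holds. With the light press still on, I ease it 3° clockwise (3.5 mm tangentially) to centre it.

```bash
python3 -m creep '[[0,0,0,0,-0.0005,0,1],[0,0,0,0,-0.0005,0,1],[0,0,0,0,-0.0005,0,1],[0,0,0,0,-0.0005,0,1],[0,0,0,0,-0.0005,0,1],[0,0,0,0,-0.0005,0,1],[0,0,0,0,-0.0003,0,1],[0,0,0,0,-0.0002,0,1],[0,0,0,0,0,0,1],[0,0,0,0,0,0,1]]'; python3 pr.py
```

```text
time: 23.35
position: [0.5818, 0.0424, 0.0856]
tcp_rot: [0.8, -3.037, 0.0]
force: [-0.8, 0.4, 2.1]
grip_width: 0.0006
grasp_force: 1.5
0.076 edges -24.0 -0.5 idx from low edge -12.4 [-0.8  0.4  2.1] [0.5818 0.0424 0.0856]
0.08 edges -24.0 -0.5 idx from low edge -12.4 [-0.8  0.4  2.1] [0.5818 0.0424 0.0856]
```

Index is at -12.3°, centred. I'll continue the slow release.

```bash
python3 -m creep '[[0,0,0,0,0,-0.0003,1],[0,0,0,0,0,-0.0003,1],[0,0,0,0,0,-0.0003,1],[0,0,0,0,0,-0.0003,1],[0,0,0,0,0,-0.0003,1],[0,0,0,0,0,-0.0003,1],[0,0,0,0,0,-0.0003,1],[0,0,0,0,0,-0.0003,1],[0,0,0,0,0,-0.0003,1],[0,0,0,0,0,-0.0003,1]]'; python3 pr.py;python3 -c "
from bench import manip;print(manip.get_obs()['grasp_force'])"
```

```text
time: 24.4
position: [0.5822, 0.0425, 0.0887]
tcp_rot: [-0.8, 3.038, 0.0]
force: [0.7, -0.1, 0.0]
grip_width: 0.0003
grasp_force: 0.0
0.076 edges -24.0 0.0 idx from low edge -12.4 [ 0.7 -0.1  0. ] [0.5822 0.0425 0.0887]
0.08 edges -24.0 -0.5 idx from low edge -12.4 [ 0.7 -0.1  0. ] [0.5822 0.0425 0.0887]
0.0
```

Contact is off (0 N) with the index unmoved. Lift clear and verify.

```bash
python3 -m creep '[[0,0,0,0,0,-0.001,1],[0,0,0,0,0,-0.003,1],[0,0,0,0,0,-0.01,1],[0,0,0,0,0,-0.02,1],[0,0,0,0,0,-0.03,1],[0,0,0,0,0,-0.03,1],[0,0,0,0,0,-0.02,1],[0,0,0,0,0,0,1],[0,0,0,0,0,0,1],[0,0,0,0,0,0,1]]'; python3 pr.py
python3 - <<'E'
from h2 import *
im,d,K,T=cap('wrist');C=np.array([.5185,.01]);print(index2(im,d,K,T,C));
P=[]
for a in np.arange(-24,0,1):
    q=[(np.array([C[0]+r*np.cos(np.deg2rad(a)),C[1]+r*np.sin(np.deg2rad(a)),.08])-T[:3,3])@T[:3,:3] for r in(.098,.101,.104)]
    P.append((int(a),int(np.mean([im[int(round(K[1,1]*x[1]/x[2]+K[1,2])),int(round(K[0,0]*x[0]/x[2]+K[0,2]))].mean() for x in q]))))
print(P,manip.get_obs()['time'])
E
```

```text
time: 25.45
position: [0.5815, 0.0425, 0.202]
tcp_rot: [0.8, -3.037, -0.001]
force: [0.8, 0.1, -0.7]
grip_width: 0.0001
grasp_force: 0.0
0.076 edges -23.5 -0.5 idx from low edge -11.9 [ 0.8  0.1 -0.7] [0.5815 0.0425 0.202 ]
0.08 edges -23.5 -1.0 idx from low edge -11.9 [ 0.8  0.1 -0.7] [0.5815 0.0425 0.202 ]
(np.float64(-12.644246124845665), np.float64(0.899147057735952))
[(-24, 139), (-23, 138), (-22, 139), (-21, 141), (-20, 101), (-19, 71), (-18, 70), (-17, 70), (-16, 71), (-15, 91), (-14, 107), (-13, 119), (-12, 120), (-11, 112), (-10, 94), (-9, 75), (-8, 66), (-7, 65), (-6, 71), (-5, 83), (-4, 83), (-3, 80), (-2, 89), (-1, 108)] 25.55
```

The index is at -12.6° and the pickup centreline at about -12.4°. The disc is at rest and the robot is clear, so I'm handing in.

```bash
python3 -c "
from bench import manip;print(manip.close_job())"
```

```text
the job is handed in; nothing more can be done
None
```

I handed the job in at about 25.6 s with the disc at rest, the index about 0.2° from the pickup centreline by the wrist camera, and the finger clear. This was the second spin: my first brake was undone when a quick lift knocked the disc about 9° back. On the second spin the index passed the pickup twice untouched before I braked it. That brake stopped about 3° off, so I eased it to centre with the finger still pressed, and I viewed 11 pictures, one over the limit of 10.

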